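# Break down the set-up stack into its trays

## Robot

A 7-joint arm with a two-finger parallel gripper is mounted at the origin on the work surface; the furniture and walls round the work are solid. World frame = base frame: x ahead of the robot, y to its left, z up, the work surface at z = 0. Lengths are in m, angles in rad, forces in N, time in s.
With the tool pointing down it reaches from about 0.425 to 0.825 m from the base axis. Payload 3.6 kg.
Tool frame: the origin (TCP) lies at the very end of the fingers, on their centre line; the grasp point (between the pads) lies 19 mm behind it; z points along the fingers, y is the line along which they close (so a half turn about z gives the same grasp; the last joint's range is limited). The gripper opens to 85 mm and grips with 20 to 120 N. Pads are 22 mm wide; open, the fingers measure 114 mm over their backs; the gripper's body (76 mm by 85 mm) begins 54 mm behind the grasp point. The pads swing forward as they close: fully open they stand 13 mm farther back than shut.
Start: joints at [-1.28, 0.615, -0.013, 1.423, 0.008, 1.103, -0.04], TCP at [0.202, 0.618, 0.231] pointing down, gripper open.
Joint ranges: [-3.12, 3.12], [-0.3, 2.06], [-1.34, 1.32], [0.26, 2.42], [-1.36, 4.5], [0.01, 1.98], [-2.84, 2.84]. Speed limits (rad/s): [2.79, 2.79, 3.14, 3.14, 3.14, 3.14, 3.14].

## Interface

Orientations are given as [roll, pitch, yaw] about the fixed x, y, z axes, in that order (R = Rz(yaw) Ry(pitch) Rx(roll)).
In Python, from workcell import ctrl gives the robot as it stands. Calls block until the motion is done:
- ctrl.move_pose(position, orientation): joint-space move of the TCP to a pose.
- ctrl.line_to(position, rot=None, vel=0.15, force_limit=None): straight line of the TCP; rot=None keeps the orientation; vel is the mean speed in m/s. With force_limit (N) it stops when the force on the tool has changed by that much, and returns True; else False.
- ctrl.movej(angles): joint-space move.
- ctrl.gripper_to(opening, f_grip=None): finger opening in m; f_grip is the grip in N (None keeps the last); returns when the fingers have stopped.
- ctrl.dwell(seconds).
- ctrl.ik(position, orientation): joint angles nearest the present ones, or None.
- ctrl.read_state(): the state.
- ctrl.grab_frame(name): name is "scene" or "side" or "wrist"; returns a dict with "img" (400x640x3 uint8, blue, green, red), "fx", "fy", "cx", "cy" (pixels), "k1" (the pictures are not rectified: a ray, as slopes to the right and down, at radius r is drawn at 1 + k1 r^2 times it, then the intrinsics apply), "camera_from_world" (4x4, takes a point from world to camera coordinates); the wrist camera has in their place "T_tool_cam" (4x4, takes a point from camera to tool coordinates, whose origin is the TCP and whose axes are the flange's). Camera axes: x right, y up, looking along -z (the intrinsics and any distortion apply to the point x, -y, -z); pixel columns grow to the right and rows downward; lengths in m; the calibration is good to about 2 mm. A picture is of the moment at which its call begins: read the wrist's pose just before it. There is no depth.
A pose or a line that the arm cannot do raises ctrl.IKError and nothing moves.
- ctrl.finish_job(): hands the job in; it is judged then, once.
The state is a dict: "t": time; "joint_positions": joint angles; "qd": joint speeds; "tau": joint torques, N m; "ee_pos": TCP position; "tool_rot": TCP orientation; "contact_force": force on the tool from outside, world axes, zero at the start; "moment": the same for the moment, N m; "width": finger opening in m; "gripper_force": force on a finger pad.
Only numpy, scipy, OpenCV 4.12 (cv2) and the standard library are available. Lean on these libraries where they do the work, as an engineer would, in place of code of your own. Each camera call takes 0.05 s, during which the arm holds its last target. There are 200 camera calls.

## Task

Take the stack of set-up parts apart and put each part - the T-nut, the stepped block, the bar and the drilled block - into the wooden tray whose pocket is cut to its size. Each must lie flat on the floor of its own pocket, the same way up as it stands in the stack now, and none may topple over on the way.

Things in the scene. Friction and masses are not known exactly. Their poses are not given: they have to be found in the camera images.
- t_nut: Small black T-nut, 32 (x) x 28 (y) x 20 (z) mm, about 0.07 kg, lying on top of the bar near one end. Lower 10 mm full size, upper 10 mm only 16 mm wide in y; the faces at x = +-16 mm are plain over the full height. Origin at the centre of its underside, z up.
- stepped_block: Black stair-shaped packing block, 32 (x) x 60 (y) x 50 (z) mm, about 0.22 kg, standing on top of the bar beside the T-nut. Faces at x = +-16 mm are plain; the steps climb from 8 mm high at y = -30 mm over about 29 mm at y = 0 and 36 mm at y = +10 mm to the tall end at y = +30 mm; its weight lies near y = +8 mm. Origin at the centre of its 32 x 60 underside, z up. Either way round will do in its tray.
- bar: Plain light ground-steel bar, 16 (x) x 120 (y) x 24 (z) mm, about 0.35 kg, standing on its 16 mm edge along the top of the drilled block, overhanging at both ends; carries the T-nut and the stepped block. Origin at the centre of its underside, z up. Either way round will do.
- drilled_block: Steel block with dark drilled holes, 50 (x) x 75 (y) x 25 (z) mm, about 0.6 kg, lying on the bench at the bottom of the stack. Origin at the centre of its underside, z up. Either way round will do.
- tray_nut: Hardwood tray with a grey-lined rectangular pocket, fixed to the bench; origin at the centre of its underside, z up. Pocket floor 4 mm above the origin, rim 8 mm wide with its top 9 mm above the origin (pocket 5 mm deep). The smallest, nearly square tray, for the T-nut: pocket 48 (x) x 44 (y) mm, outside 64 x 60 mm. The T-nut may lie at any turn.
- tray_step: Hardwood tray with a grey-lined rectangular pocket, fixed to the bench; origin at the centre of its underside, z up. Pocket floor 4 mm above the origin, rim 8 mm wide with its top 9 mm above the origin (pocket 5 mm deep). The middle oblong tray, for the stepped block: pocket 48 (x) x 76 (y) mm, outside 64 x 92 mm.
- tray_bar: Hardwood tray with a grey-lined rectangular pocket, fixed to the bench; origin at the centre of its underside, z up. Pocket floor 4 mm above the origin, rim 8 mm wide with its top 9 mm above the origin (pocket 5 mm deep). The long narrow tray, for the bar: pocket 32 (x) x 136 (y) mm, outside 48 x 152 mm.
- tray_block: Hardwood tray with a grey-lined rectangular pocket, fixed to the bench; origin at the centre of its underside, z up. Pocket floor 4 mm above the origin, rim 8 mm wide with its top 9 mm above the origin (pocket 5 mm deep). The broad oblong tray, for the drilled block: pocket 66 (x) x 91 (y) mm, outside 82 x 107 mm.
- power_post: Fixed wooden post with a power strip at the back edge of the bench, not part of the job: only an obstacle to steer the arm and gripper round. 525 mm high; origin on the bench under it; it reaches from 35 mm in front of the origin (towards the robot, -x) to 35 mm behind it, and 90 mm to either side (y).
Mind the look-alikes: they are no part of the job. Leave any orange, red or yellow look-alike of the stepped_block alone.

How it is judged:
By the outcome, as a careful person would: the job done as asked, in the order asked, and still so for the second after the job is handed in, with the robot touching nothing.
It also fails if it takes over 128 s, if anything falls off the work surface, if the arm or the gripper's body presses on something with over 40 N, if the wrist force passes 120 N, or if a joint passes its speed limit or range.

## Working session

There is one attempt and no reset: what is moved stays moved. The work goes in short steps, each a Python script; the robot and the scene stay as the last script left them, time stands still between calls to the robot, and variables do not carry over. Pictures are saved under pics/ and viewed, at most 14 in all, crops included, and the job is handed in when it is done.

```bash
ls; mkdir -p pics; python3 - <<'E'
from workcell import ctrl
import cv2
for n in("scene","side"):
    f=ctrl.grab_frame(n); cv2.imwrite(f"pics/{n}0.png",f["img"])
    print(n,f["fx"],f["cx"],f["cy"],f["k1"],f["camera_from_world"])
s=ctrl.read_state();print(s["t"],s["ee_pos"],s["tool_rot"],s["width"])
f=ctrl.grab_frame("wrist");print(f["T_tool_cam"],f["fx"],f["k1"])
E
```

```text
pics
scene 389.1506942291588 313.8011682667986 197.5738911938727 0.01611287947388424 [[-0.93089268 -0.36495556 -0.01569271  0.44301966]
 [ 0.28031477 -0.74122542  0.60992499 -0.23049317]
 [-0.23422735  0.56337581  0.79230375 -1.23975165]
 [ 0.          0.          0.          1.        ]]
side 450.7810026353213 311.97829116446724 195.04109029326318 -0.07284577961944867 [[ 0.99558084 -0.09361963 -0.00735893 -0.51724617]
 [ 0.04673365  0.42595852  0.90353489 -0.05238984]
 [-0.081454   -0.89988594  0.42845133 -1.54927913]
 [ 0.          0.          0.          1.        ]]
0.1 [0.20228079 0.61699219 0.2302165 ] [-3.13921004e+00  2.27892531e-05  2.82480959e+00] 0.08506607015238109
[[ 9.20952945e-04  9.52013874e-01  3.06053484e-01  7.83627619e-02]
 [ 9.99999564e-01 -8.29797240e-04 -4.27945001e-04 -9.10072571e-04]
 [-1.53447242e-04  3.06053744e-01 -9.52014224e-01 -1.42072087e-01]
 [ 0.00000000e+00  0.00000000e+00  0.00000000e+00  1.00000000e+00]] 280.2784519137676 -0.006253532590970107
```

View pics/scene0.png

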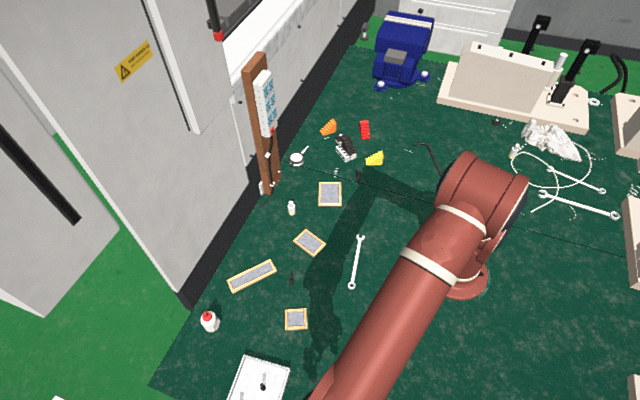

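View pics/side0.png

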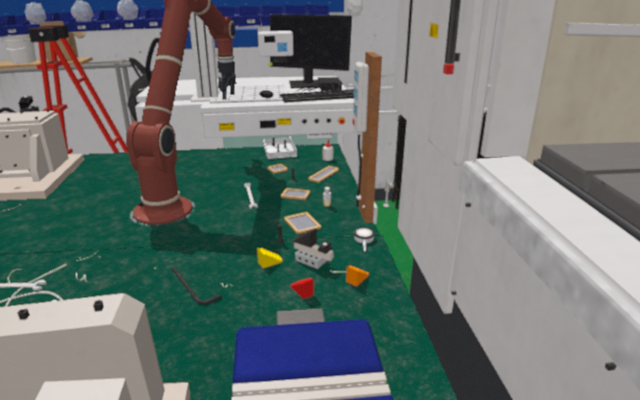

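Scene picture: the stack is at about (346,148), with orange (328,127), red (365,129) and yellow (375,158) look-alikes around it. Block tray is at (330,194), step tray (309,242), bar tray (252,276), nut tray (295,319) and the post at (265,130). The side view has the stack at (313,252). I'll enlarge both to confirm.

```bash
cat > h.py <<'E'
import numpy as np, cv2
from workcell import ctrl
from scipy.spatial.transform import Rotation as R
from scipy.optimize import least_squares
def cfw(name,f,st=None):
    if name!="wrist": return np.array(f["camera_from_world"])
    T=np.eye(4);T[:3,:3]=R.from_euler("xyz",st["tool_rot"]).as_matrix();T[:3,3]=st["ee_pos"]
    return np.linalg.inv(T@np.array(f["T_tool_cam"]))
def proj(M,f,P):
    p=np.atleast_2d(P)@M[:3,:3].T+M[:3,3]
    s=np.c_[p[:,0],-p[:,1]]/-p[:,2:3]
    s=s*(1+f["k1"]*(s**2).sum(1,keepdims=True))
    return s*[f["fx"],f["fy"]]+[f["cx"],f["cy"]]
def ray(M,f,uv):
    d=(np.array(uv,float)-[f["cx"],f["cy"]])/[f["fx"],f["fy"]]
    s=d.copy()
    for _ in range(20): s=d/(1+f["k1"]*(s@s))
    v=M[:3,:3].T@np.array([s[0],-s[1],-1]); return -M[:3,:3].T@M[:3,3],v
def on_z(M,f,uv,z):
    o,v=ray(M,f,uv); return o+v*(z-o[2])/v[2]
E
python3 - <<'E'
import cv2
a=cv2.imread("pics/scene0.png")[110:345,215:405];cv2.imwrite("pics/s1.png",cv2.resize(a,None,fx=2.5,fy=2.5,interpolation=cv2.INTER_CUBIC))
a=cv2.imread("pics/side0.png")[205:305,240:380];cv2.imwrite("pics/d1.png",cv2.resize(a,None,fx=5,fy=5,interpolation=cv2.INTER_CUBIC))
from h import *
f=ctrl.grab_frame("scene");M=cfw("scene",f)
for n,p,z in(("stack",(346,150),.04),("block",(330,194),.009),("step",(309,242),.009),("bar",(252,276),.009),("nut",(295.5,319),.009),("post",(267,193),0),("caliper",(296,159),0.)):
    print(n,on_z(M,f,p,z).round(3))
E
```

```text
stack [ 0.477 -0.348  0.04 ]
block [ 0.469 -0.144  0.009]
step [0.465 0.072 0.009]
bar [0.586 0.252 0.009]
nut [0.404 0.329 0.009]
post [ 0.691 -0.073  0.   ]
caliper [ 0.657 -0.269  0.   ]
```

View pics/d1.png

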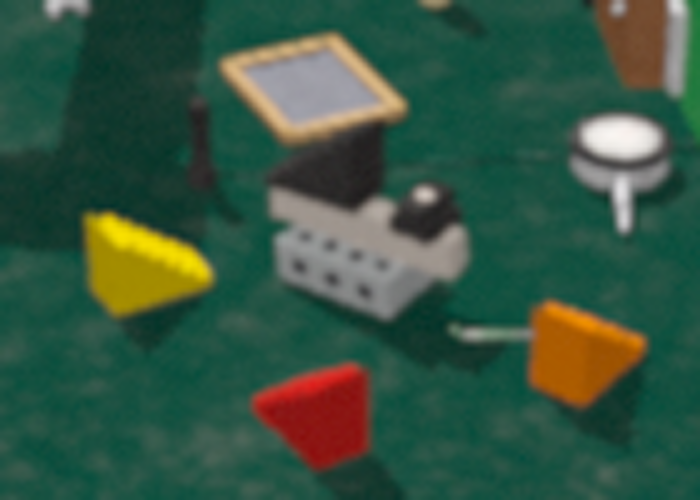

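The black stack is confirmed; orange, red and yellow are the decoys. In the side crop the stepped block's tall end faces the T-nut, which sits on the near-right end of the bar. Next I'll take wrist views of the trays, then of the stack.

```bash
python3 - <<'E'
from h import *
import pickle
D={}
for n,p in(("trays",[.47,.25,.30]),("stack",[.45,-.2,.30])):
    ctrl.move_pose(p,[np.pi,0,np.pi/2]); ctrl.dwell(.2)
    s=ctrl.read_state(); f=ctrl.grab_frame("wrist"); D[n]=(s,f)
    cv2.imwrite(f"pics/w_{n}.png",f["img"]); print(n,s["t"],s["ee_pos"].round(3),np.round(s["joint_positions"],2),s["contact_force"])
pickle.dump(D,open("D.pkl","wb"))
E
```

```text
trays 2.0833 [0.47  0.251 0.3  ] [-0.79  0.38  0.38  1.67 -0.16  1.12 -0.37] [-0.02073174  1.06504576 -0.11649488]
stack 3.9833 [ 0.45  -0.199  0.3  ] [-0.12  0.36  0.69  1.77 -0.25  1.1   0.66] [ 0.34145473  0.02874941 -0.17054632]
```

View pics/w_trays.png

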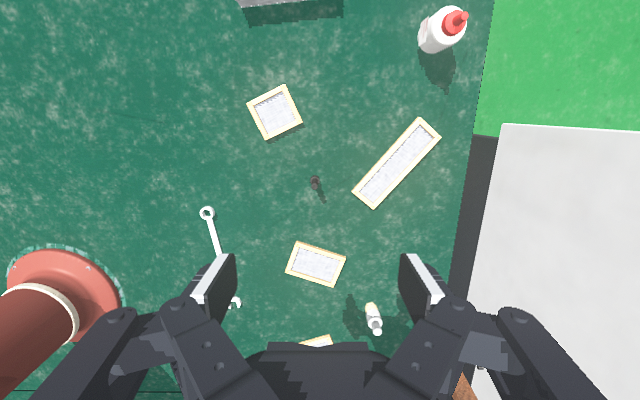

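View pics/w_stack.png

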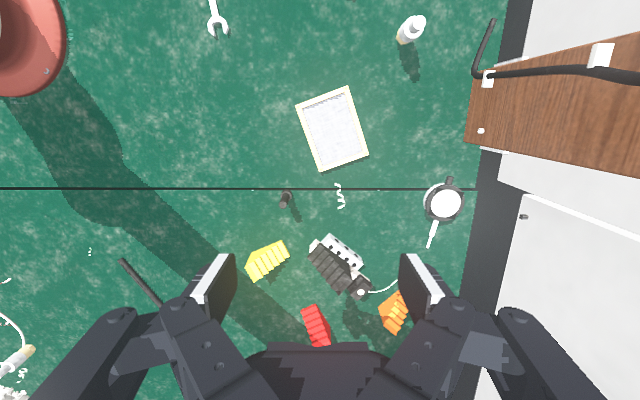

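```bash
python3 - <<'E'
from h import *
import pickle
D=pickle.load(open("D.pkl","rb"))
ctrl.move_pose([.477,-.385,.17],[np.pi,0,np.pi/2]); ctrl.dwell(.2)
s=ctrl.read_state(); f=ctrl.grab_frame("wrist"); D["close"]=(s,f)
print(s["t"],s["ee_pos"].round(3))
c=f["img"][:, :]; cv2.imwrite("pics/close.png",cv2.resize(f["img"][0:300,140:540],None,fx=2,fy=2,interpolation=cv2.INTER_CUBIC))
pickle.dump(D,open("D.pkl","wb"))
C={"nut":("trays",[(247,103),(286,85),(303,124),(266,140)],.064,.060),
"step":("trays",[(298,241),(347,257),(336,287),(285,270)],.064,.092),
"bar":("trays",[(418,117),(441,137),(374,209),(352,191)],.048,.152),
"block":("stack",[(295,106),(348,86),(369,154),(320,172)],.082,.107)}
for n,(v,px,a,b) in C.items():
    s,f=D[v];M=cfw("wrist",f,s)
    P=np.array([on_z(M,f,p,.009) for p in px])
    L=[np.linalg.norm(P[i]-P[(i+1)%4]) for i in range(4)]
    c=P.mean(0)
    i=0 if L[0]+L[2]>L[1]+L[3] else 1   # long side = y axis
    d=(P[i+1]-P[i])+(P[(i+2)%4]-P[(i+3)%4])
    print(n,c.round(4),"sides",np.round(L,3),"y-axis ang deg",np.degrees(np.arctan2(d[1],d[0])).round(1))
    q=P[:,:2]-c[:2]
E
```

```text
5.1417 [ 0.478 -0.384  0.171]
nut [0.4076 0.3255 0.009 ] sides [0.063 0.059 0.061 0.059] y-axis ang deg 22.9
step [0.4689 0.0743 0.009 ] sides [0.09  0.063 0.097 0.061] y-axis ang deg -20.3
bar [0.5906 0.2494 0.009 ] sides [0.048 0.149 0.048 0.147] y-axis ang deg -129.1
block [ 0.4742 -0.1492  0.009 ] sides [0.081 0.104 0.08  0.105] y-axis ang deg -69.5
```

View pics/close.png

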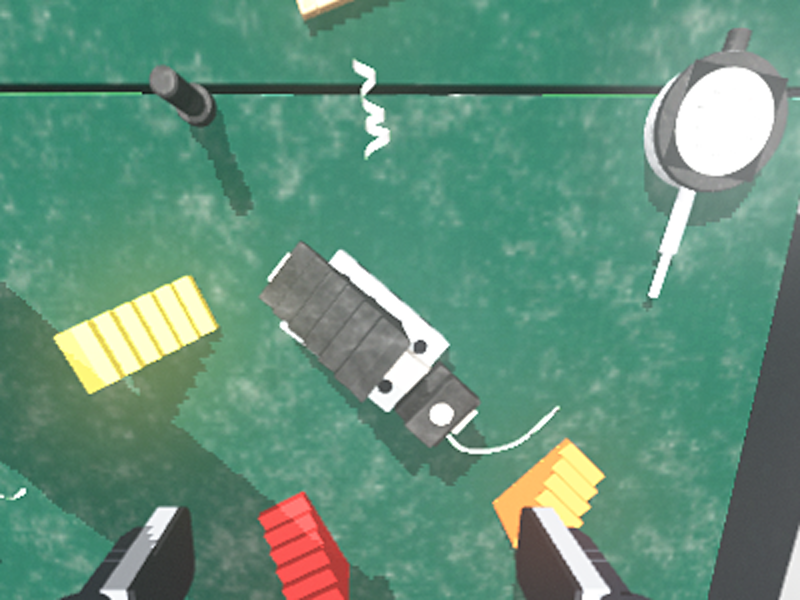

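The fixed black stack stands clear, with the orange decoy at crop (550,490), red at (305,550) and yellow at (135,335). I'll enlarge the stack to read its corners.

```bash
python3 - <<'E'
import pickle,cv2
s,f=pickle.load(open("D.pkl","rb"))["close"]
cv2.imwrite("pics/close2.png",cv2.resize(f["img"][115:233,265:390],None,fx=5,fy=5,interpolation=cv2.INTER_CUBIC))
E
```

```text
(no output)
```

View pics/close2.png

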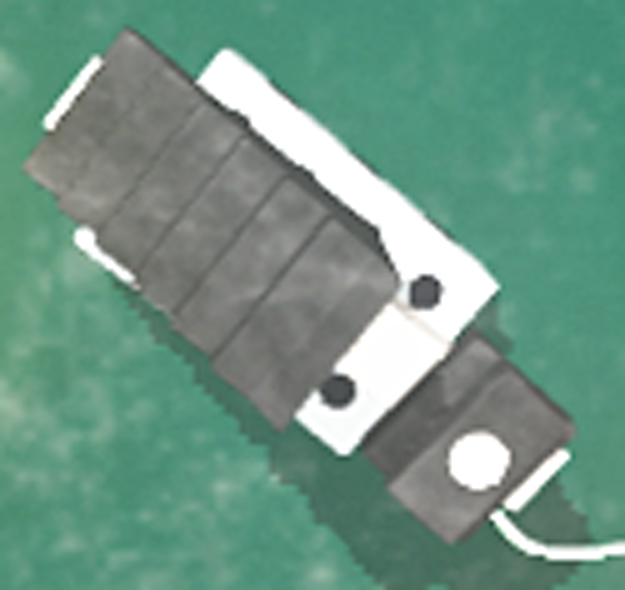

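```bash
python3 - <<'E'
from h import *
import pickle
s,f=pickle.load(open("D.pkl","rb"))["close"];M=cfw("wrist",f,s)
W=lambda p,z:on_z(M,f,((p[0]+.5)/5+264.5,(p[1]+.5)/5+114.5),z)[:2]
ang=lambda d:np.degrees(np.arctan2(d[1],d[0])).round(1)
a,b=W((71,90),.049),W((543,484),.049)
print("bar",((a+b)/2).round(4),np.linalg.norm(b-a),ang(b-a)); u=(b-a)/np.linalg.norm(b-a); n=np.array([-u[1],u[0]]); c=(a+b)/2
def rel(p): return np.round([(p-c)@u*1e3,(p-c)@n*1e3],1)
B=[W(p,.025) for p in((222,48),(498,287),(347,455),(80,238))]
print("block corners rel bar",[rel(p) for p in B],ang(B[1]-B[0]),ang(B[2]-B[3]),np.mean(B,0).round(4))
T=[W(p,.069) for p in((508,368),(575,432),(455,545),(388,485),(480,460))]
print("nut",[rel(p) for p in T],"flange",[rel(W(p,.059)) for p in((480,330),(365,445))])
print("step low",[rel(W(p,.057)) for p in((125,28),(25,168))],"tall",[rel(W(p,.099)) for p in((398,290),(285,430),(330,213),(215,357),(378,232))])
print(np.round(c,4))
E
```

```text
bar [ 0.489  -0.3632] 0.11957071886624596 -39.9
block corners rel bar [array([-43.1,  22.4]), array([31.8, 22.4]), array([ 32.1, -25.9]), array([-41.4, -25.7])] -39.9 -40.0 [ 0.484  -0.3612]
nut [array([31.6, 14.9]), array([49.3, 13.9]), array([ 47.6, -16.7]), array([ 29.9, -15.9]), array([39.7, -1.3])] flange [array([25.7, 16. ]), array([ 24.3, -14.8])]
step low [array([-58.6,  15.6]), array([-57.3, -15.2])] tall [array([ 0.4, 15.7]), array([  1.8, -13.1]), array([-15.5,  17.9]), array([-14.5, -11. ]), array([-8. , 20.5])]
[ 0.489  -0.3632]
```

```bash
cat >> h.py <<'E'
BAR=np.array([.489,-.3632]); U=np.array([np.cos(np.radians(-39.9)),np.sin(np.radians(-39.9))]); N=np.array([-U[1],U[0]])
PS=140.1
rot=lambda deg:[np.pi,0,np.radians(deg)]
def rep(tag):
    s=ctrl.read_state(); print(tag,"t%.1f"%s["t"],s["ee_pos"].round(4),"w%.4f"%s["width"],"F",np.round(s["contact_force"],1),"g",np.round(s["gripper_force"],1)); return s
def line(p,deg=None,vel=.25,**k): return ctrl.line_to(list(p),rot=None if deg is None else rot(deg),vel=vel,**k)
def pick(xy,zt,w,op,f,lift=.2,yaw=PS):
    ctrl.gripper_to(op)
    line([*xy,zt+.10],yaw); 
    print("stopped" if line([*xy,zt],vel=.1,force_limit=12) else "ok"); rep("down")
    ctrl.gripper_to(w-.008,f); rep("grip")
    line([*xy,zt+.02],vel=.05); line([*xy,max(lift,zt+.08)]); return rep("lift")
def place(xy,yaw,h,op,via=(.46,-.03,.22),viayaw=None):
    if via is not None: line(via,PS if viayaw is None else viayaw)
    line([*xy,.15],yaw); line([*xy,.004+h+.008],vel=.1)
    hit=line([*xy,.004+h-.003],vel=.02,force_limit=5); rep(f"floor hit={hit} err={(ctrl.read_state()['ee_pos'][2]-.004-h)*1e3:.1f}mm")
    ctrl.gripper_to(op); 
    p=ctrl.read_state()["ee_pos"]; line([*xy,p[2]+.03],vel=.08); line([*xy,.2]); rep("away")
E
python3 - <<'E'
from h import *
line([.477,-.385,.22],PS,vel=.15); rep("turned"); print(np.round(ctrl.read_state()["joint_positions"],2))
pick(BAR+.039*U-.001*N,.049+.007,.032,.060,30)
E
```

```text
turned t6.2 [ 0.4769 -0.3848  0.2199] w0.0854 F [0.4 0.2 0.5] g 0.0
[ 0.4   0.59  0.41  1.56 -0.26  1.04  1.76]
ok
down t8.2 [ 0.5187 -0.3895  0.0568] w0.0597 F [ 0.5 -0.4 -0.7] g 0.0
grip t8.6 [ 0.5188 -0.3893  0.0569] w0.0311 F [0.  0.7 3.6] g 29.9
lift t9.8 [ 0.5176 -0.3881  0.1985] w0.0314 F [-0.1  0.5 -0.8] g 29.7
```

```bash
python3 - <<'E'
from h import *
place([.4076,.3255],112.9,.007,.060)
f=ctrl.grab_frame("wrist"); cv2.imwrite("pics/nut_placed.png",f["img"])
line([.46,-.03,.22],PS)
pick(BAR-.020*U+.0005*N,.049+.010,.032,.060,40,lift=.22)
E
```

```text
floor hit=True err=0.8mm t14.9 [0.4077 0.3257 0.0118] w0.0311 F [-1.   0.   4.5] g 30.2
away t16.6 [0.4065 0.3251 0.1986] w0.0602 F [-0.3  0.2 -0.2] g 0.0
ok
down t21.0 [ 0.4744 -0.3504  0.0597] w0.0601 F [-0.9  0.2  0.8] g 0.0
grip t21.4 [ 0.4745 -0.35    0.0598] w0.0313 F [0.6 0.8 3.2] g 40.1
lift t22.7 [ 0.4731 -0.3489  0.2184] w0.0313 F [-0.5  0.4 -3.4] g 39.6
```

View pics/nut_placed.png

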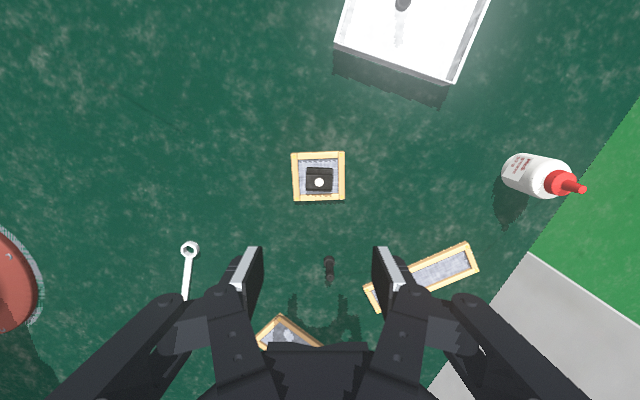

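The T-nut lies flat inside its pocket, at (319,182) with the tray at (318,177). Next is the stepped block, which I'll place, then check the stack.

```bash
python3 - <<'E'
from h import *
a=np.radians(159.7); tx=np.array([np.cos(a),np.sin(a)])
place(np.array([.4689,.0743])-.0085*tx,159.7,.010,.060)
line([.47,.0,.25],150)
s=ctrl.read_state(); f1=ctrl.grab_frame("wrist")
line([.46,-.03,.22],PS)
line([.50,-.41,.17],90); ctrl.dwell(.2); s=ctrl.read_state(); f=ctrl.grab_frame("wrist"); rep("look")
import pickle; pickle.dump((s,f),open("D2.pkl","wb"))
cv2.imwrite("pics/mix.png",np.vstack([f1["img"][:300,:],cv2.resize(f["img"][60:210,200:520],None,fx=2,fy=2,interpolation=cv2.INTER_CUBIC)]))
E
```

```text
floor hit=True err=0.7mm t26.6 [0.4772 0.0715 0.0147] w0.0314 F [-0.2  0.5  4.1] g 39.3
away t28.3 [0.4757 0.0714 0.1987] w0.0598 F [-1.3 -0.2  0.2] g 0.0
look t31.1 [ 0.5003 -0.4093  0.1703] w0.0601 F [-0.1  0.3  0.9] g 0.0
```

View pics/mix.png

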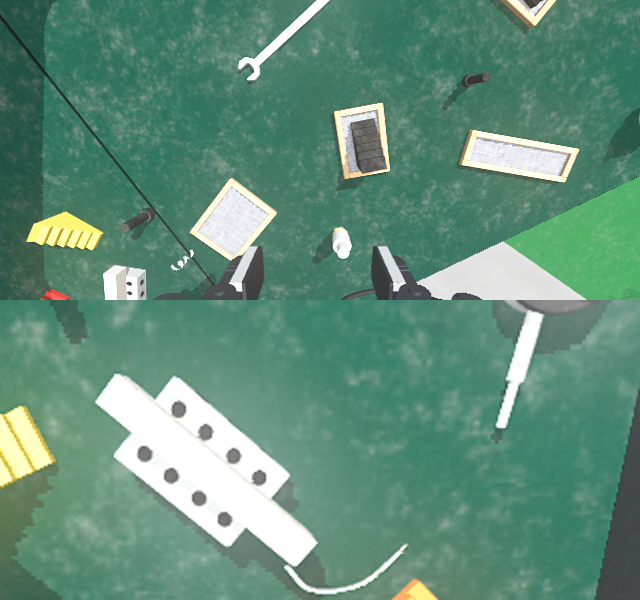

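```bash
python3 - <<'E'
from h import *
import pickle
s,f=pickle.load(open("D2.pkl","rb"));M=cfw("wrist",f,s)
W=lambda p,z:on_z(M,f,(p[0]/2+200,(p[1]-300)/2+60),z)[:2]
rel=lambda p:np.round([(p-BAR)@U*1e3,(p-BAR)@N*1e3],1)
print("bar",[rel(W(p,.049)) for p in((122,375),(96,403),(317,541),(294,565))])
B=[W(p,.025) for p in((175,377),(289,474),(232,546),(114,454))]
print("block",[rel(p) for p in B],rel(np.mean(B,0)))
E
```

```text
bar [array([-57.2,   8.5]), array([-59.1,  -8.4]), array([59.6,  8.5]), array([59.2, -7.6])]
block [array([-41.2,  22.2]), array([31.7, 23. ]), array([ 33.7, -24.4]), array([-42.2, -26.1])] [-4.5 -1.3]
```

```bash
python3 - <<'E'
from h import *
line([.477,-.36,.17],PS,vel=.15)
pick(BAR+.0003*U+.0003*N,.025+.008,.016,.045,50,lift=.2)
place([.5906,.2494],50.9,.008,.040,viayaw=95)
ctrl.dwell(.1); s=ctrl.read_state(); f=ctrl.grab_frame("wrist")
line([.50,.14,.25],80,vel=.2); ctrl.dwell(.2); f1=ctrl.grab_frame("wrist"); rep("look")
cv2.imwrite("pics/bar.png",np.vstack([f["img"][:280],f1["img"][:300]]))
E
```

```text
ok
down t33.9 [ 0.4899 -0.3636  0.0337] w0.0453 F [-0.5  0.4  0.2] g 0.0
grip t34.3 [ 0.4899 -0.3634  0.0338] w0.0147 F [-0.5  0.2  4.2] g 51.1
lift t35.5 [ 0.4884 -0.362   0.1983] w0.0144 F [ 0.2  0.9 -4. ] g 50.1
floor hit=True err=0.8mm t40.3 [0.5908 0.2495 0.0128] w0.0145 F [-1.3  0.   4. ] g 51.3
away t42.0 [0.5893 0.2496 0.1983] w0.0401 F [-0.3  1.1 -1.5] g 0.0
look t43.3 [0.5002 0.1407 0.2494] w0.0401 F [-1.1  0.4  0.7] g 0.0
```

View pics/bar.png

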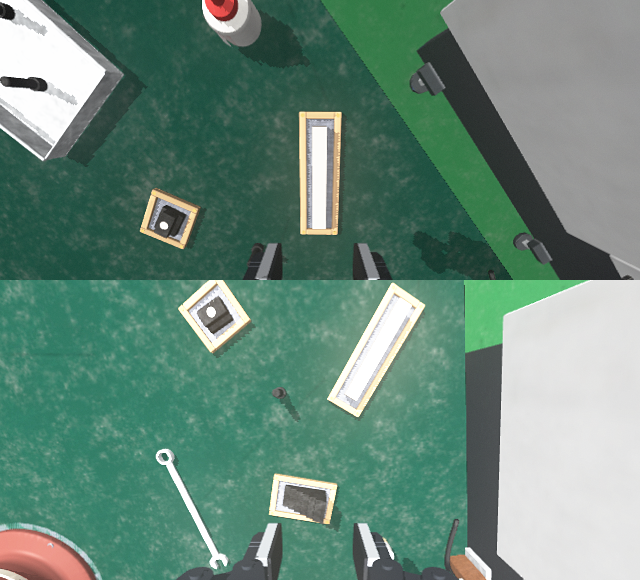

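The bar lies in its pocket at (319,175). The stepped block is inside its tray at (307,500), and I'll check it closer at the end. Now the drilled block.

```bash
python3 - <<'E'
from h import *
line([.46,-.03,.22],110); line([.477,-.36,.17],PS)
pick(BAR-.0048*U-.0015*N,.006,.050,.068,70,lift=.15)
place([.4742,-.1492],110.5,.006,.064,via=None)
line([.46,-.06,.22],90)
line([.47,.04,.25],90); ctrl.dwell(.2); s=ctrl.read_state(); f1=ctrl.grab_frame("wrist");
line([.47,-.16,.25],90); ctrl.dwell(.2); f=ctrl.grab_frame("wrist"); s2=rep("look")
import pickle; pickle.dump((s,f1,s2,f),open("D3.pkl","wb"))
cv2.imwrite("pics/end.png",np.hstack([cv2.resize(g["img"][80:280,220:420],None,fx=2,fy=2,interpolation=cv2.INTER_CUBIC) for g in(f1,f)]))
E
```

```text
ok
down t47.6 [ 0.4848 -0.3617  0.0067] w0.0680 F [ 0.3 -0.6  0.7] g 0.0
grip t47.9 [ 0.4849 -0.3618  0.0072] w0.0483 F [-0.5 -0.3  6. ] g 75.6
lift t49.1 [ 0.4834 -0.36    0.1486] w0.0484 F [-0.5  0.4 -6.6] g 74.5
floor hit=True err=1.1mm t52.0 [ 0.4745 -0.1492  0.0111] w0.0482 F [0.1 0.8 5.4] g 75.5
away t53.6 [ 0.4733 -0.1485  0.1987] w0.0642 F [-0.3  0.1 -1.1] g 0.0
look t56.2 [ 0.4703 -0.1586  0.2499] w0.0637 F [0.9 0.3 0. ] g 0.0
```

View pics/end.png

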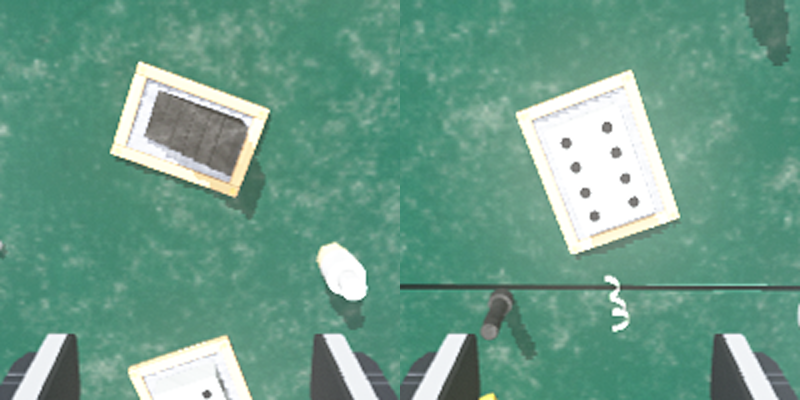

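The stepped block is at (195,130) with clearance to the pocket walls on all sides. The drilled block lies flat in its pocket at (600,170). All the contact heights match the pocket floors to about 1 mm, so I'm handing in.

```bash
python3 -c "
from workcell import ctrl
print(ctrl.finish_job())"
```

```text
the job is handed in; nothing more can be done
None
```

All four parts are flat in their own trays, same way up as in the stack; the look-alikes were left alone, and the job was handed in at about 56 s with no verdict returned.

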